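# Re-index the lens carriage on the optical rail

## Task

The lens carriage on the optical bench rail is parked near the light-source end. Squeeze its release lever towards the fixed grip plate to lift the locking tooth, keep it squeezed while sliding the carriage past the middle notch, and let go so that the tooth drops fully home in the last notch, nearest the camera. Find that notch by feel, never force the tooth hard against the notched strip, and leave the loose things around the rail where they are.

Things in the scene. Friction and masses are not known exactly. Their poses are not given: they have to be found in the camera images.
- rail: Fixed black breadboard (240 x 500 x 12 mm) with an aluminium bench rail (60 mm wide, 460 long, top 40 mm above the table) along its y. Origin: mid-rail at table height; z up; +y runs from the light source (black, 130 mm tall, y -192 to -228 mm) to the camera (black, 117 mm tall, y 184 to 231 mm).
- strip_mid (a point): Nominal place of the middle notch of the steel strip on the rail, level with its top face, 50 mm above the table (strip 18 x 241 mm). Cut 8 mm deep across it: parking slot (52 mm long, 65 mm to -y of here), middle notch (here) and last notch (70 mm to +y), both 11 mm long. The real strip, with all its notches, may be shifted up to 16 mm either way along y; this is not reported.
- carriage (a joint): Slide of the carriage along the rail (m), growing towards the camera (rail +y), range -0.012 to 0.165. Starts within 0.004 of 0, tooth in the parking slot. Nominally the tooth is centred in the middle notch at 0.065, in the last at 0.135, each up to 0.016 more or less with the strip's shift; play in a notch 1.5 mm either way. Drag 2 N with the tooth up, 6 to 10 N with it riding on the strip.
- lever (a joint): Release lever hinge (rad), axle across the rail: 0 = let go, tooth fully down in a notch; about 0.18 = tooth resting on the strip between notches; above 0.21 tooth clear of the strip; 0.34 = squeezed to its stop. A spring returns it: at the bar about 4 N at 0, 6 N at 0.18, 9 N at 0.34.
- grip (a point): On the carriage, 118 mm above the table, midway between grip plate and let-go bar: squeeze the two together from above along the rail, 56 mm over both when let go, 34 mm fully squeezed. Fingers that close in place draw the carriage up to 11 mm to +y; opening lets it slip back 3 to 6 mm. Axes as the rail's. Carriage top 64 mm high; black lens holder 130 mm tall, 81 to 95 mm to -y.
- plate (a point): Centre of the gripping area on the outer (-y) face of the fixed upright grip plate of the carriage (aluminium, 36 mm wide, 8 thick, top 130 mm above the table), 28 mm to -y of grip. Pushing this face to +y slides the carriage with the lever free: the tooth rides on the strip, drops by itself into the next notch and stops the carriage.
- bar (a point): Centre of the black round bar (12 mm thick, 36 long, across the rail) at the top of the steel lever. Let go: 22 mm to +y of grip and level with it; it swings towards the plate, to about 10 mm to +y at lever 0.18 and 0 at 0.34. The lever arm below reaches 64 mm above the table at rest.
- tooth: Dark steel locking tooth (14 x 8 x 18 mm, 8 along the rail) under the outer end of the lever, 45 mm to +y of grip. Origin: centre of its lower face, 42 mm above the table when home in a notch, 50 mm or more when out. More than 40 N between tooth and strip damages it.
- post: Loose steel post (12.6 mm thick, 68 tall) on a 32 mm round foot, standing on the breadboard on the far side of the rail; origin: centre of its underside.
- holder: Loose black post holder (tube 25 mm thick, 51 mm tall, foot 34 x 55 mm) on the breadboard on the far side of the rail; origin: centre of its underside.
- driver: Loose screwdriver, about 150 mm long, lying on the breadboard on the robot's side of the rail; origin: under its middle.
- foam_block: Loose white block, 50 x 50 x 30 mm, on the table to the left; origin: centre of its underside.
- wafer_box: Loose flat black sample box, 85 x 85 x 18 mm, on the table to the right; origin: centre of its underside.
- screw_tub: Loose clear open tub, 60 mm wide, 35 tall, on the table to the left; origin: centre of its underside.
- cleaner: Loose white bottle, 52 mm thick, 120 tall, on the table to the right; origin: centre of its underside.

How it is judged (in metres and radians):
On the way, in this order (a step that is already met when the one before it is completed fails the run):
1. the lever is squeezed (more than 0.22 rad) while the carriage is still at the parking slot (below 0.03) (value of joint lever above 0.22 rad and value of joint carriage below 0.03 m), for 0.1 s.
2. the carriage has been slid past the middle notch (beyond 0.092) with the tooth up (lever above 0.15) (value of joint carriage above 0.092 m and value of joint lever above 0.15 rad), for 0.05 s.
At the end, for the whole second after the job is handed in: The carriage stands at the last notch (carriage 0.117 to 0.153) with the tooth fully down in it (lever below 0.04 rad), at rest (under 5 mm/s) (value of joint lever below 0.04 rad and value of joint carriage between 0.117 and 0.153 m and velocity of joint carriage between -0.005 and 0.005 m/s); the robot touches nothing.
It fails at once if the tooth is pressed against the strip with more than 40 N (contact force between tooth and anything else above 40 N).
It fails at once if one of the loose things around the rail is moved more than 30 mm (distance of any of post, holder, driver, foam_block, wafer_box, screw_tub, cleaner from where it was at the start of the episode above 0.03 m).
It also fails if it takes over 45 s, if anything falls off the work surface, if the arm or the gripper's body presses on something with over 40 N, if the wrist force passes 120 N, or if a joint passes its speed limit or range.

## Robot

A 6-joint arm with a two-finger parallel gripper is mounted at the origin on the work surface. World frame = base frame: x ahead of the robot, y to its left, z up, the work surface at z = 0. Lengths are in mm, angles in rad, forces in N, time in s.
With the tool pointing down it reaches from about 325 to 925 mm from the base axis. Payload 3.1 kg.
Tool frame: the origin (TCP) lies midway between the tips of the shut fingers; the grasp point (between the pads) lies 19 mm behind it; z points along the fingers, y is the line along which they close (so a half turn about z gives the same grasp; the last joint's range is limited). The gripper opens to 85 mm and grips with 20 to 120 N. Pads are 22 mm wide; open, the fingers measure 114 mm over their backs; the gripper's body (76 mm by 85 mm) begins 54 mm behind the grasp point. The pads swing forward as they close: fully open they stand 13 mm farther back than shut.
Start: joints at [1.116, 0.217, 1.613, -0, 1.311, -0.112], TCP at [210.06, 588.654, 231.3] pointing down, gripper open.
Joint ranges: [-2.75, 2.75], [-0.78, 2.1], [0.31, 2.55], [-1.13, 4.27], [0.13, 2.63], [-2.58, 2.58]. Speed limits (rad/s): [2.79, 2.79, 3.14, 3.14, 3.14, 3.14].

## Interface

Orientations are given as a rotation vector (axis times angle).
In Python, from rig import arm gives the robot as it stands.
- The arm moves only by the tool send_rows, never from a script. Its argument "motion" is one flat list of numbers, 5 for each row, row after row: the finger opening in m, from 0 to 0.0854, then the shift along the tool's x, y, z in m, then the turn about the tool's z in degrees. A call has 1 to 5 rows; each row shifts and turns the commanded pose from where the row before left it, along the tool's axes as they then stand; what a row does not reach is not made up. A row lasts 1/10 s, in which the tool goes at most 50 mm and 8.59 degrees, less where a joint would pass 70% of its speed; a pose out of reach is approached as far as the arm can. A call with a gripper value outside its range is refused whole. The fingers move at their own pace and stop on an object; "squeeze" is the grip in N (left out, the last holds). Time passes only in rows, so rows that do not move let the fingers close. It gives the time, the measured TCP pose, the force, the opening and the grip force at its end, in the units of the state.
- arm.read_state(): the state, without advancing time (a new reading comes with each control period).
- arm.capture(name): name is "side" or "top"; returns a dict with "frame" (400x640x3 uint8, red, green, blue), "z_map" (400x640 float32, mm along the optical axis (not along the pixel's ray), 0 where there is no reading), "mtx" (3x3 intrinsics, pixels), "world_from_camera" (4x4, takes a point from camera to world coordinates). Camera axes: x right, y down, z forward; pixel columns grow to the right and rows downward; lengths in mm; the calibration is good to about 2 mm. A picture is of the moment at which its call begins.
- arm.finish_job(): hands the job in; it is judged then, once.
Trained networks look in a picture, given as the dict that the camera call returned (one of the last four; its "shot" number tells which), for a name from the list of things; names that differ only in an ending like _2 or _b are one class to them, and where a whole thing is asked for, a point or a joint stands for the part that bears it (a point fixed in the world has none). Each returns a list of dicts, best first, with "p" (0 to 1); they miss things now and then, are a little off and sometimes report something else, mostly with a low value. They report only what shows in the picture. A call takes as long as a camera call.
- arm.recognise(picture, query): "centre" ([x, y, z] in mm, in world coordinates, good to about 4 mm: the middle of the surface that is visible of it).
- arm.cut_out(picture, query): "mask" (400x640 bool, what is visible of it).
- arm.spot_point(picture, query): "centre" ([x, y, z] in mm, in world coordinates, good to about 4 mm: a listed point, or the origin of a listed thing).
The state is a dict: "clock": time; "q": joint angles; "qvel": joint speeds; "effort": joint torques, N m; "position": TCP position; "tool_rot": TCP orientation; "force": force on the tool from outside, world axes, zero at the start; "torque": the same for the moment, N m; "grip_width": finger opening in mm; "grip_force": force on a finger pad.
Only numpy, scipy, OpenCV 4.12 (cv2) and the standard library are available. Lean on these libraries where they do the work, as an engineer would, in place of code of your own. Each camera call takes 0.05 s, during which the arm holds its last target. There are 200 camera calls.

## Working session

There is one attempt and no reset: what is moved stays moved. The work goes in short steps, Python scripts to look and compute and a tool call to move; the robot and the scene stay as the last step left them, time stands still between calls to the robot, and variables do not carry over. Pictures are saved under pics/ and viewed, at most 10 in all, crops included, and the job is handed in when it is done.

Besides the shell and the picture viewer there is one more tool, called after "Emit:" by a JSON object that holds its "api" and its "payload". send_rows: Moves the arm, as the interface text tells. Its arguments: {"type":"object","properties":{"motion":{"type":"array","items":{"type":"number"}},"squeeze":{"type":"number"}},"required":["motion"]}

```bash
mkdir -p pics; python3 - <<'E'
from rig import arm
import cv2,numpy as np
s=arm.read_state();print(s)
for n in("side","top"):
    p=arm.capture(n);cv2.imwrite(f"pics/{n}0.png",p["frame"][:,:,::-1])
    print(n,p["world_from_camera"].round(3).tolist())
    for q in("rail","grip","plate","bar","tooth","strip_mid","post","holder","driver","cleaner"):
        r=arm.spot_point(p,q)
        print(q,[(np.round(d["centre"],1).tolist(),round(d["p"],2)) for d in r[:2]])
E
```

```text
{'clock': 0.0, 'q': array([ 1.11582076e+00,  2.17737258e-01,  1.61497479e+00,  1.52137365e-05,
        1.31127120e+00, -1.12184596e-01]), 'qvel': array([-3.22000042e-04,  3.05258086e-04,  1.75387750e-05,  1.12369007e-04,
       -1.91816549e-03,  2.01070652e-04]), 'effort': array([-2.35939169e-04, -3.96857536e+01, -3.03847146e+01, -2.27534401e-04,
        9.53343872e-03,  1.82230423e-05]), 'position': array([209.67333873, 587.90255652, 229.95751109]), 'tool_rot': array([-0.53571159, -3.09488508,  0.00359791]), 'force': array([ 0.49303012, -0.59945555,  0.88027553]), 'torque': array([ 0.01396709, -0.00775464, -0.02512921]), 'grip_force': 0.0, 'grip_width': 85.58334702803249}
side [[-1.0, -0.014, 0.02, 490.301], [-0.024, 0.714, -0.7, 812.236], [-0.004, -0.7, -0.714, 920.487], [0.0, 0.0, 0.0, 1.0]]
rail [([577.6, -30.7, -1.1], 0.84)]
grip [([575.4, -90.6, 118.4], 0.84)]
plate [([576.8, -122.5, 118.2], 0.82)]
bar [([575.7, -65.8, 117.6], 0.8)]
tooth []
strip_mid [([580.5, 20.2, 48.1], 0.93), ([678.5, 75.0, 13.0], 0.56)]
post [([679.3, 70.9, 14.2], 0.69)]
holder [([657.8, -194.7, 11.9], 0.51)]
driver [([494.5, -103.4, 12.7], 0.67)]
cleaner [([596.7, -474.8, -1.9], 0.93)]
top [[0.002, -0.998, 0.062, 406.978], [-1.0, -0.001, 0.001, 15.238], [-0.001, -0.062, -0.998, 1868.359], [0.0, 0.0, 0.0, 1.0]]
rail [([578.5, -26.5, 1.0], 0.85)]
grip [([571.7, -86.4, 120.3], 0.97)]
plate [([577.4, -118.3, 115.7], 0.67), ([345.9, -471.8, 2.0], 0.62)]
bar [([575.9, -66.9, 118.3], 0.55)]
tooth []
strip_mid [([581.5, 17.1, 47.8], 0.65)]
post [([676.7, 74.1, 10.4], 0.4)]
holder [([662.1, -198.6, 7.3], 0.56)]
driver [([492.3, -100.8, 10.8], 0.51)]
cleaner [([598.2, -474.9, -0.3], 0.72)]
```

View pics/side0.png

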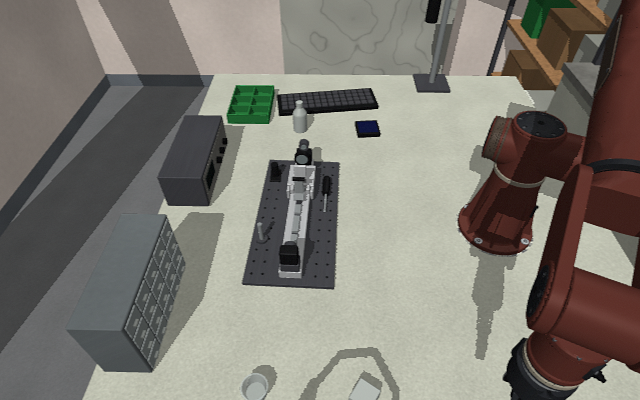

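View pics/top0.png

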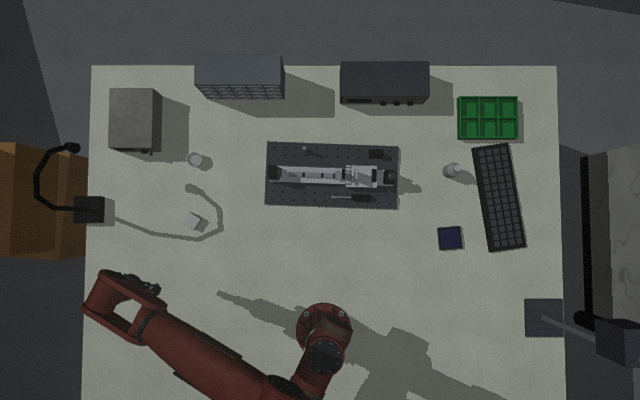

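```bash
cat > h.py <<'E'
import numpy as np
def cloud(p):
    z=p["z_map"];v,u=np.mgrid[:z.shape[0],:z.shape[1]];K=p["mtx"]
    c=np.stack([(u-K[0,2])/K[0,0]*z,(v-K[1,2])/K[1,1]*z,z,np.ones_like(z)],-1)
    w=(c@p["world_from_camera"].T)[...,:3];w[z==0]=np.nan;return w
E
python3 - <<'E'
from rig import arm
from h import *
import cv2
from scipy.spatial.transform import Rotation as R
print(R.from_rotvec(arm.read_state()["tool_rot"]).as_matrix().round(3).tolist())
for n in("side","top"):
    p=arm.capture(n);w=cloud(p)
    for q in("plate","bar","carriage","lever","rail"):
        r=arm.cut_out(p,q)
        if not r: print(n,q,None);continue
        m=r[0]["mask"];x=w[m];x=x[~np.isnan(x[:,0])]
        print(n,q,r[0]["p"],np.nanpercentile(x,[3,50,97],axis=0).round(0).tolist(),len(x))
        if q=="rail":
            f=np.argwhere(m)[:,::-1].astype(np.float32)
    # rail direction from points z 36..44
    x=w.reshape(-1,3);k=(abs(x[:,0]-578)<150)&(abs(x[:,1]+30)<300)&(abs(x[:,2]-40)<3)
    rect=cv2.minAreaRect(x[k][:,:2].astype(np.float32));print("railrect",rect)
    k=(abs(x[:,0]-578)<35)&(abs(x[:,1]+90)<55)&(x[:,2]>108)&(x[:,2]<140)
    y=x[k]; print("tops",np.percentile(y,[2,50,98],axis=0).round(1).tolist())
    for a in range(-135,-45,5):
        t=y[(y[:,1]>=a)&(y[:,1]<a+5)]
        if len(t):print(a,len(t),t[:,0].min().round(),t[:,0].max().round(),t[:,2].max().round(1))
E
```

```text
[[-0.942, 0.336, 0.0], [0.336, 0.942, 0.0], [-0.0, 0.0, -1.0]]
side plate 0.93 [[535.0, -219.0, 26.0], [572.0, -112.0, 66.0], [613.0, -44.0, 129.0]] 1121
side bar 0.68 [[562.0, -77.0, 53.0], [576.0, -65.0, 79.0], [589.0, -41.0, 125.0]] 249
side carriage 0.72 [[563.0, -110.0, 44.0], [577.0, -66.0, 73.0], [595.0, -41.0, 125.0]] 284
side lever 0.78 [[561.0, -99.0, 41.0], [575.0, -65.0, 72.0], [591.0, -41.0, 125.0]] 281
side rail 0.89 [[469.0, -252.0, 7.0], [574.0, 32.0, 13.0], [698.0, 217.0, 117.0]] 10124
railrect ((585.083984375, -26.070236206054688), (459.5416564941406, 183.00320434570312), 87.38689422607422)
tops [[557.0, -117.7, 108.8], [574.6, -109.6, 121.4], [592.3, -62.2, 132.1]]
-120 14 557.0 592.0 130.8
-115 58 557.0 592.0 133.0
-110 17 559.0 587.0 132.8
-75 8 558.0 578.0 124.1
-70 30 560.0 592.0 127.1
-65 23 560.0 592.0 124.8
top plate 0.74 [[534.0, -186.0, 44.0], [572.0, -125.0, 65.0], [610.0, -47.0, 131.0]] 799
top bar 0.53 [[561.0, -91.0, 53.0], [574.0, -63.0, 65.0], [589.0, -40.0, 125.0]] 124
top carriage 0.7 [[535.0, -184.0, 54.0], [573.0, -131.0, 65.0], [610.0, -51.0, 131.0]] 733
top lever None
top rail 0.64 [[468.0, -259.0, 4.0], [572.0, -26.0, 15.0], [695.0, 205.0, 115.0]] 7688
railrect ((573.7933349609375, -30.838302612304688), (445.8978271484375, 138.20291137695312), 77.15934753417969)
tops [[557.1, -115.8, 116.9], [574.4, -89.3, 125.4], [591.9, -62.7, 137.3]]
-120 9 559.0 588.0 135.9
-115 11 556.0 592.0 138.8
-110 10 557.0 589.0 134.0
-75 1 572.0 572.0 114.1
-70 19 560.0 592.0 132.0
-65 10 560.0 593.0 128.7
```

The side view shows the rail running up the picture: carriage at about (302,180), camera block at (290,255), driver at (325,190), post at (262,230). The top view shows it at (265-398, 175), turned slightly. Next I'll fit the yaw.

```bash
python3 - <<'E'
from rig import arm
from h import *
import cv2
for n in("side","top"):
    p=arm.capture(n);w=cloud(p)
    m=arm.cut_out(p,"rail")[0]["mask"]
    x=w[m];x=x[~np.isnan(x[:,0])]
    # per-y-slice edges of breadboard & rail
    for lo,hi,nm in((7,17,"board"),(37,43.5,"rail"),(47,55,"strip")):
        k=x[(x[:,2]>lo)&(x[:,2]<hi)]; ys=[];L=[];H=[]
        if nm!="board": k=k[abs(k[:,0]-578)<45]
        for a in range(-230 if nm=="board" else -20,(190 if nm=="board" else 140),10):
            t=k[(k[:,1]>=a)&(k[:,1]<a+10)]
            if len(t)>6: ys.append(a+5);L.append(t[:,0].min());H.append(t[:,0].max())
        if len(ys)>3:
            print(n,nm,len(ys),np.polyfit(ys,L,1).round(4),np.polyfit(ys,H,1).round(4))
    c=m.astype(np.uint8); k=w.copy(); b=(abs(w[...,2]-12)<6)&m
    print("board rect",cv2.minAreaRect(w[b][:,:2].astype(np.float32)))
    f=p["frame"]; c=f[150:290,230:350] if n=="side" else f[130:220,255:410]
    cv2.imwrite(f"pics/{n}1.png",cv2.resize(c[:,:,::-1],None,fx=5 if n=="top" else 4,fy=5 if n=="top" else 4,interpolation=cv2.INTER_CUBIC))
E
```

```text
side board 42 [3.380000e-02 4.652293e+02] [4.180000e-02 7.020107e+02]
side rail 16 [3.740000e-02 5.495496e+02] [-1.498000e-01  6.127549e+02]
board rect ((582.7813720703125, -29.015869140625), (503.72064208984375, 240.16006469726562), 87.93679809570312)
top board 42 [3.41000e-02 4.64655e+02] [3.64000e-02 7.00082e+02]
top rail 16 [3.970000e-02 5.489347e+02] [4.360000e-02 6.041959e+02]
board rect ((581.982666015625, -26.804840087890625), (500.00262451171875, 240.14227294921875), 87.98030853271484)
```

View pics/side1.png

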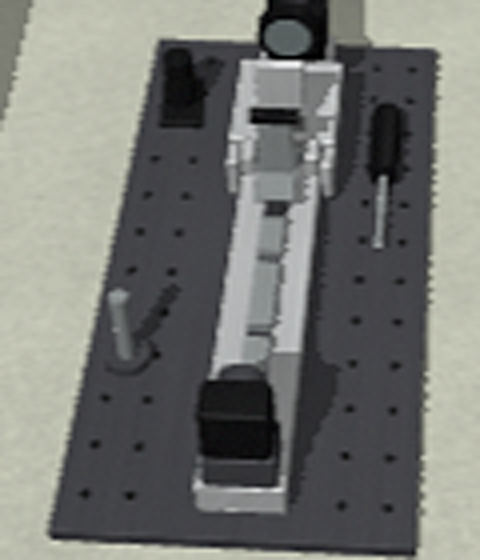

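The crop shows the lens holder at the top, the bar at (275,116), and the strip running down to the camera. The strip breaks near rows 207, 259 and 332 (slot end and two notches). I'll turn the tool to the rail first.

Emit:
{"api": "send_rows", "payload": {"motion": [0.085,0,0,0,-8.5,0.085,0,0,0,-8.5,0.085,0,0,0,-0.5,0.085,0,0,0,0], "squeeze": 20}}

```text
clock: 2.3
position: [210.1, 588.7, 231.3]
tool_rot: [-0.063, -3.141, -0.0]
force: [0.2, -0.0, -0.2]
grip_width: 84.9
grip_force: 0.0
```

```bash
python3 - <<'E'
from rig import arm
from h import *
from scipy.spatial.transform import Rotation as R
s=arm.read_state();Rm=R.from_rotvec(s["tool_rot"]).as_matrix();print(Rm.round(3).tolist(),s["position"])
print("to hover (mm, tool axes)",Rm.T@(np.array([575.3,-88,230])-s["position"]))
p=arm.capture("side");K=p["mtx"];T=p["world_from_camera"]
for v,u in((201.7,297.5),(214.2,297),(215.5,297),(232,295.5),(233.7,295)):
    d=T[:3,:3]@[(u-K[0,2])/K[0,0],(v-K[1,2])/K[1,1],1];o=T[:3,3];print(v,(o+d*(50-o[2])/d[2]).round(1))
# strip luminance profile along the strip at z=50
g=p["frame"].mean(2)
C=np.linalg.inv(T)
for y in range(-30,120,3):
    r=[]
    for dx in(-4,0,4):
        c=C@[579.5+0.037*(y+28)+dx,y,50,1];a=K@(c[:3]/c[2]);r.append(int(g[int(round(a[1])),int(round(a[0]))]))
    print(y,r,end="; ")
E
```

```text
[[-0.999, 0.04, -0.0], [0.04, 0.999, 0.0], [0.0, 0.0, -1.0]] [210.07241686 588.66160334 231.29233898]
to hover (mm, tool axes) [-392.11494181 -661.44387288    1.2878291 ]
201.7 [577.9 -43.   50. ]
214.2 [576.3   7.4  50. ]
215.5 [576.   12.5  50. ]
232 [576.4  74.4  50. ]
233.7 [577.4  80.6  50. ]
-30 [142, 145, 156]; -27 [142, 143, 150]; -24 [142, 143, 150]; -21 [141, 143, 150]; -18 [141, 143, 146]; -15 [140, 143, 146]; -12 [141, 143, 146]; -9 [143, 144, 142]; -6 [143, 144, 143]; -3 [132, 128, 144]; 0 [132, 128, 144]; 3 [108, 109, 134]; 6 [86, 78, 113]; 9 [102, 121, 143]; 12 [102, 121, 143]; 15 [144, 147, 149]; 18 [142, 145, 144]; 21 [141, 144, 143]; 24 [141, 144, 157]; 27 [141, 144, 158]; 30 [142, 142, 156]; 33 [142, 143, 152]; 36 [141, 142, 146]; 39 [141, 142, 146]; 42 [142, 144, 147]; 45 [141, 144, 143]; 48 [143, 145, 141]; 51 [143, 145, 156]; 54 [143, 145, 156]; 57 [142, 145, 157]; 60 [142, 144, 153]; 63 [143, 145, 148]; 66 [146, 147, 150]; 69 [146, 147, 150]; 72 [108, 109, 115]; 75 [106, 99, 104]; 78 [59, 58, 131]; 81 [148, 149, 159]; 84 [143, 146, 153]; 87 [143, 146, 153]; 90 [143, 145, 148]; 93 [143, 145, 149]; 96 [143, 145, 144]; 99 [145, 145, 145]; 102 [150, 152, 163]; 105 [81, 67, 64]; 108 [81, 67, 64]; 111 [59, 64, 66]; 114 [59, 67, 69]; 117 [61, 71, 73];
```

Emit:
{"api": "send_rows", "payload": {"motion": [0.085,-0.0245,-0.041,0,0,0.085,-0.0245,-0.041,0,0,0.085,-0.0245,-0.041,0,0,0.085,-0.0245,-0.041,0,0,0.085,-0.0245,-0.041,0,0]}}

```text
clock: 2.85
position: [325.4, 377.6, 231.5]
tool_rot: [0.061, 3.14, 0.001]
force: [0.7, -0.5, 0.2]
grip_width: 84.9
grip_force: 0.0
```

Emit:
{"api": "send_rows", "payload": {"motion": [0.085,-0.0245,-0.041,0,0,0.085,-0.0245,-0.041,0,0,0.085,-0.0245,-0.041,0,0,0.085,-0.0245,-0.041,0,0,0.085,-0.0245,-0.041,0,0]}}

```text
clock: 3.35
position: [440.3, 168.0, 231.8]
tool_rot: [0.062, 3.14, 0.001]
force: [1.5, 0.6, -0.6]
grip_width: 84.6
grip_force: 0.0
```

Emit:
{"api": "send_rows", "payload": {"motion": [0.085,-0.0245,-0.041,0,0,0.085,-0.0245,-0.041,0,0,0.085,-0.0245,-0.041,0,0,0.085,-0.0245,-0.041,0,0,0.085,0,0,0,0]}}

```text
clock: 3.85
position: [533.9, -2.8, 231.8]
tool_rot: [0.071, 3.138, -0.004]
force: [-0.8, 0.5, 0.3]
grip_width: 84.9
grip_force: 0.0
```

```bash
python3 - <<'E'
from rig import arm
from h import *
from scipy.spatial.transform import Rotation as R
s=arm.read_state();Rm=R.from_rotvec(s["tool_rot"]).as_matrix();print(Rm.round(3).tolist(),s["position"])
print("to hover (mm, tool axes)",Rm.T@(np.array([575.3,-88,230])-s["position"]))
E
```

```text
[[-0.999, 0.045, 0.002], [0.045, 0.999, -0.003], [-0.003, -0.002, -1.0]] [533.85745637  -2.79599628 231.83175053]
to hover (mm, tool axes) [-45.26075691 -83.23108123   2.1477856 ]
```

Emit:
{"api": "send_rows", "payload": {"motion": [0.085,-0.0225,-0.0415,0,0,0.085,-0.0225,-0.0415,0,0,0.085,0,0,0,0,0.085,0,0,0,0]}}

```text
clock: 4.25
position: [573.1, -82.4, 231.1]
tool_rot: [-0.063, -3.14, -0.002]
force: [-0.0, 0.2, 0.1]
grip_width: 85.0
grip_force: 0.0
```

```bash
cat > d.py <<'E'
from rig import arm
from h import *
from scipy.spatial.transform import Rotation as R
s=arm.read_state();Rm=R.from_rotvec(s["tool_rot"]).as_matrix();print(Rm.round(3).tolist(),s["position"])
print("to grip (mm, tool axes)",Rm.T@(np.array([575.3,-88,97])-s["position"]))
E
python3 d.py; python3 - <<'E'
from rig import arm
p=arm.capture("side")
for q in("grip","plate","bar"):
    print(q,[(d["centre"].round(1) if hasattr(d["centre"],"round") else d["centre"],d["p"]) for d in arm.spot_point(p,q)[:1]])
E
```

```text
[[-0.999, 0.04, -0.001], [0.04, 0.999, 0.001], [0.001, 0.001, -1.0]] [573.08825801 -82.42638192 231.05069505]
to grip (mm, tool axes) [ -2.55352525  -5.61802457 134.04276621]
grip [([572.9, -88.8, 118.3], 0.74)]
plate [([574.1, -122.4, 119.2], 0.66)]
bar [([576.4, -69.2, 114.2], 0.68)]
```

Emit:
{"api": "send_rows", "payload": {"motion": [0.085,-0.002,-0.006,0.03,0,0.085,0,0,0.04,0,0.085,0,0,0.03,0,0.085,0,0,0.02,0,0.085,0,0,0.014,0]}}

```text
clock: 4.95
position: [573.5, -86.8, 95.3]
tool_rot: [-0.057, -3.138, -0.001]
force: [0.4, -0.4, -0.0]
grip_width: 85.0
grip_force: 0.0
```

Emit:
{"api": "send_rows", "payload": {"motion": [0.075,0,0,0,0,0.066,0,0,0,0,0.066,0,0,0,0]}}

```text
clock: 5.25
position: [576.5, -88.6, 99.2]
tool_rot: [0.058, 3.138, -0.001]
force: [-0.1, -0.1, 0.2]
grip_width: 66.1
grip_force: 0.0
```

```bash
python3 d.py; python3 - <<'E'
from rig import arm
import cv2
p=arm.capture("side");f=p["frame"][110:230,250:350]
cv2.imwrite("pics/side2.png",cv2.resize(f[:,:,::-1],None,fx=5,fy=5,interpolation=cv2.INTER_CUBIC))
E
```

```text
[[-0.999, 0.037, 0.003], [0.037, 0.999, -0.001], [-0.003, -0.001, -1.0]] [576.47041065 -88.57613707  99.20171484]
to grip (mm, tool axes) [1.19819304 0.53417693 2.19734651]
```

View pics/side2.png

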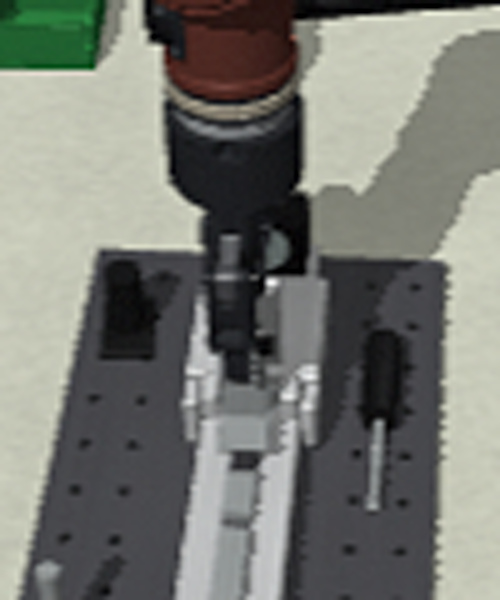

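The crop shows the finger at around (235,320) and a bright upright face at (300,320). That might be a sideways offset, so I'll check with depth.

```bash
python3 - <<'E'
from rig import arm
from h import *
p=arm.capture("side");w=cloud(p);K=p["mtx"];C=np.linalg.inv(p["world_from_camera"])
def px(x,y,z):
    c=C@[x,y,z,1];a=K@(c[:3]/c[2]);return ((a[:2]-[250,110])*5).round()
for n,q in(("finger",(577.5,-48,105)),("bar",(576,-66,118)),("barL",(594,-66,118)),("barR",(558,-66,118)),("plateR",(557,-110,130)),("plateL",(592,-110,130))):print(n,px(*q))
for a in((225,320),(235,340),(250,340),(265,345),(300,300),(300,340),(320,340),(275,290)):
    v,u=110+a[1]//5,250+a[0]//5;print(a,w[v,u].round(1))
m=(w[...,2]>108)&(w[...,2]<135)&(abs(w[...,0]-575)<40)
x=w[m]
for a in range(-135,-30,5):
    t=x[(x[:,1]>=a)&(x[:,1]<a+5)]
    if len(t):print(a,len(t),t[:,0].min().round(),t[:,0].max().round(),t[:,2].max().round(1))
E
```

```text
finger [235. 385.]
bar [238. 347.]
barL [207. 347.]
barR [270. 348.]
plateR [274. 282.]
plateL [215. 281.]
(225, 320) [578.2 -22.8 177.5]
(235, 340) [573.9 -27.4 158.7]
(250, 340) [565.5 -25.8 160.4]
(265, 345) [560.2 -60.9 124.8]
(300, 300) [ 545.6 -171.3   62.9]
(300, 340) [ 544.1 -132.7   63.9]
(320, 340) [ 533.  -161.7   37.8]
(275, 290) [ 556.9 -111.4  122.7]
-125 1 572.0 572.0 129.5
-120 3 557.0 563.0 130.7
-115 20 557.0 572.0 131.3
-110 5 557.0 563.0 132.2
-80 1 558.0 558.0 119.4
-75 4 558.0 567.0 123.4
-70 4 561.0 567.0 125.4
-65 9 560.0 592.0 125.4
-60 1 560.0 560.0 122.0
-55 10 568.0 589.0 133.2
-50 16 568.0 589.0 132.5
-45 21 573.0 585.0 133.3
```

The depth map confirms the fingers straddle the plate and bar and are centred. Now I'll squeeze, backing the tool up so the carriage stays put.

Emit:
{"api": "send_rows", "payload": {"motion": [0.06,0,0,0.001,0,0.056,0,-0.001,0,0,0.052,0,-0.002,0,0,0.048,0,-0.002,0,0,0.045,0,-0.002,0,0]}}

```text
clock: 5.85
position: [575.7, -95.3, 98.5]
tool_rot: [0.06, 3.139, 0.002]
force: [-2.9, 2.8, 8.8]
grip_width: 44.8
grip_force: 11.9
```

Emit:
{"api": "send_rows", "payload": {"motion": [0.041,0,-0.002,0,0,0.037,0,-0.002,0,0,0.033,0,0,0,0,0.03,0,0,0,0,0.03,0,0,0,0]}}

```text
clock: 6.35
position: [575.7, -99.4, 99.9]
tool_rot: [0.06, 3.139, 0.002]
force: [-5.3, -0.2, 15.2]
grip_width: 37.3
grip_force: 23.5
```

Emit:
{"api": "send_rows", "payload": {"motion": [0.03,0,0,0,0,0.03,0,0,0,0,0.03,0,0.002,0,0,0.03,0,0.003,0,0], "squeeze": 30}}

```text
clock: 6.75
position: [575.9, -95.1, 100.0]
tool_rot: [0.061, 3.139, 0.001]
force: [-5.4, -2.5, 14.5]
grip_width: 37.5
grip_force: 33.9
```

```bash
python3 - <<'E'
from rig import arm
from h import *
print(arm.read_state()["force"].round(1))
p=arm.capture("side")
for q in("grip","plate","bar","tooth"):
    print(q,[(np.round(d["centre"],1).tolist(),d["p"]) for d in arm.spot_point(p,q)[:2]])
import cv2
f=p["frame"][110:230,250:350]
cv2.imwrite("pics/side3.png",cv2.resize(f[:,:,::-1],None,fx=5,fy=5,interpolation=cv2.INTER_CUBIC))
E
```

```text
[-5.4 -2.5 14.5]
grip [([574.4, -83.5, 116.9], 0.8)]
plate [([575.1, -117.5, 117.4], 0.64), ([575.8, -40.5, 56.8], 0.29)]
bar [([574.3, -84.7, 120.7], 0.77), ([348.5, -476.5, -0.1], 0.61)]
tooth [([577.1, -40.3, 57.7], 0.38)]
```

View pics/side3.png

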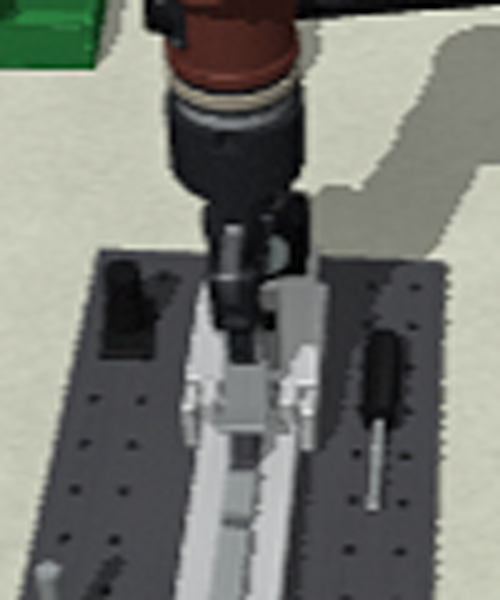

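The crop shows the lever pulled in, with the tooth visibly lifted at (245,445) and no sideways jam. Sliding now.

Emit:
{"api": "send_rows", "payload": {"motion": [0.03,0,0.004,0,0,0.03,0,0.007,0,0,0.03,0,0.009,0,0,0.03,0,0.01,0,0,0.03,0,0.01,0,0]}}

```text
clock: 7.5
position: [577.3, -54.9, 100.0]
tool_rot: [0.061, 3.14, 0.001]
force: [-6.6, -3.5, 16.0]
grip_width: 36.8
grip_force: 34.1
```

Emit:
{"api": "send_rows", "payload": {"motion": [0.03,0,0.01,0,0,0.03,0,0.01,0,0,0.03,0,0.01,0,0,0.03,0,0.01,0,0,0.03,0,0.008,0,0]}}

```text
clock: 8.0
position: [579.0, -6.3, 100.0]
tool_rot: [0.061, 3.14, 0.002]
force: [-6.6, -2.8, 15.3]
grip_width: 36.7
grip_force: 33.7
```

Emit:
{"api": "send_rows", "payload": {"motion": [0.03,0,0.006,0,0,0.03,0,0.003,0,0,0.03,0,0,0,0,0.03,0,0,0,0]}}

```text
clock: 8.4
position: [579.3, 3.3, 100.0]
tool_rot: [0.061, 3.14, 0.005]
force: [-6.7, 0.2, 16.8]
grip_width: 36.9
grip_force: 32.1
```

```bash
python3 - <<'E'
from rig import arm
from h import *
p=arm.capture("side");K=p["mtx"];T=p["world_from_camera"]
print(arm.read_state()["position"])
for q in("grip","plate","bar","tooth"):
    print(q,[(np.round(d["centre"],1).tolist(),d["p"]) for d in arm.spot_point(p,q)[:2]])
import cv2
f=p["frame"][150:270,250:350]
cv2.imwrite("pics/side4.png",cv2.resize(f[:,:,::-1],None,fx=5,fy=5,interpolation=cv2.INTER_CUBIC))
E
```

```text
[579.35414602   3.3224517  100.00956035]
grip [([583.2, -30.6, -3.5], 0.71), ([576.2, 12.7, 119.3], 0.69)]
plate [([583.5, -15.2, 118.3], 0.92)]
bar [([579.6, 11.3, 123.1], 0.54)]
tooth [([580.4, 57.5, 58.0], 0.58)]
```

View pics/side4.png

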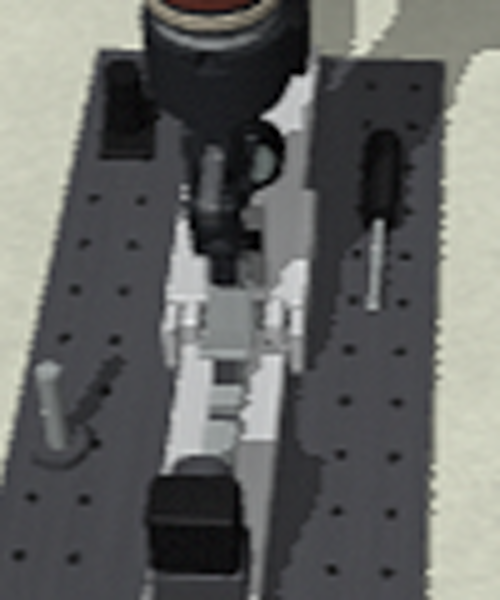

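The crop shows the tooth at (230,372), still on the near side of the last notch (dark line at (225,415)). I'll let go here, then push the plate by feel.

Emit:
{"api": "send_rows", "payload": {"motion": [0.04,0,0,0,0,0.046,0,0,0,0,0.052,0,0,0,0,0.06,0,0,0,0,0.07,0,0,0,0], "squeeze": 20}}

```text
clock: 9.15
position: [577.9, 2.3, 95.6]
tool_rot: [-0.059, -3.14, 0.0]
force: [-0.1, -0.3, 0.1]
grip_width: 69.7
grip_force: 0.0
```

Emit:
{"api": "send_rows", "payload": {"motion": [0.07,0,0.003,0,0,0.07,0,0.003,0,0]}}

```text
clock: 9.35
position: [578.5, 8.6, 96.0]
tool_rot: [-0.059, -3.14, -0.0]
force: [-0.7, -0.6, 0.5]
grip_width: 70.1
grip_force: 0.0
```

```bash
python3 - <<'E'
from rig import arm
from h import *
p=arm.capture("side")
for q in("grip","plate","bar","tooth"):
    print(q,[(np.round(d["centre"],1).tolist(),d["p"]) for d in arm.spot_point(p,q)[:2]])
E
```

```text
grip [([577.8, 9.3, 120.3], 0.67)]
plate [([580.2, -21.8, 118.7], 0.66)]
bar [([579.9, 16.4, 119.3], 0.48)]
tooth [([580.4, 55.9, 51.0], 0.39)]
```

Emit:
{"api": "send_rows", "payload": {"motion": [0.07,0,0.003,0,0,0.07,0,0.002,0,0,0.07,0,0.002,0,0,0.07,0,0.002,0,0,0.07,0,0.002,0,0]}}

```text
clock: 10.1
position: [579.0, 17.1, 96.2]
tool_rot: [-0.057, -3.141, 0.008]
force: [-1.3, -8.6, 0.7]
grip_width: 70.1
grip_force: 4.1
```

Emit:
{"api": "send_rows", "payload": {"motion": [0.07,0,0.002,0,0,0.07,0,0.002,0,0,0.07,0,0.002,0,0]}}

```text
clock: 10.4
position: [579.1, 22.8, 96.1]
tool_rot: [-0.057, -3.141, 0.008]
force: [0.1, -7.4, -0.9]
grip_width: 70.0
grip_force: 4.1
```

Emit:
{"api": "send_rows", "payload": {"motion": [0.07,0,0.0015,0,0,0.07,0,0.0015,0,0,0.07,0,0.001,0,0,0.07,0,0.001,0,0]}}

```text
clock: 10.8
position: [579.3, 27.7, 96.1]
tool_rot: [-0.058, -3.141, 0.008]
force: [-0.8, -8.0, -0.9]
grip_width: 70.0
grip_force: 4.1
```

Emit:
{"api": "send_rows", "payload": {"motion": [0.07,0,0.001,0,0,0.07,0,0.001,0,0]}}

```text
clock: 11.0
position: [579.4, 29.7, 96.2]
tool_rot: [-0.058, -3.141, 0.008]
force: [-0.8, -7.5, -0.9]
grip_width: 70.0
grip_force: 4.1
```

Emit:
{"api": "send_rows", "payload": {"motion": [0.07,0,0.001,0,0,0.07,0,0.001,0,0]}}

```text
clock: 11.2
position: [579.4, 31.7, 96.2]
tool_rot: [-0.058, -3.141, 0.008]
force: [0.0, -7.9, -0.2]
grip_width: 69.8
grip_force: 4.1
```

Still riding on the strip, so I'll continue in small steps.

Emit:
{"api": "send_rows", "payload": {"motion": [0.07,0,0.001,0,0,0.07,0,0.001,0,0]}}

```text
clock: 11.4
position: [579.5, 33.7, 96.2]
tool_rot: [-0.058, -3.141, 0.008]
force: [-1.8, -8.8, -0.0]
grip_width: 70.1
grip_force: 4.3
```

Emit:
{"api": "send_rows", "payload": {"motion": [0.07,0,0.001,0,0]}}

```text
clock: 11.5
position: [579.7, 36.6, 96.2]
tool_rot: [-0.06, -3.141, 0.001]
force: [0.1, 0.3, -0.8]
grip_width: 70.2
grip_force: 0.0
```

Emit:
{"api": "send_rows", "payload": {"motion": [0.07,0,0.001,0,0]}}

```text
clock: 11.6
position: [579.8, 38.6, 96.3]
tool_rot: [-0.059, -3.141, -0.001]
force: [-0.6, -1.3, -0.3]
grip_width: 70.1
grip_force: 0.7
```

The drag vanished, so the tooth has probably dropped. Looking again before pushing any further.

```bash
python3 - <<'E'
from rig import arm
from h import *
p=arm.capture("side");w=cloud(p)
s=arm.read_state();print(s["force"].round(1),s["position"])
for q in("grip","plate","bar","tooth"):
    print(q,[(np.round(d["centre"],1).tolist(),d["p"]) for d in arm.spot_point(p,q)[:2]])
import cv2
f=p["frame"][150:270,250:350]
cv2.imwrite("pics/side5.png",cv2.resize(f[:,:,::-1],None,fx=5,fy=5,interpolation=cv2.INTER_CUBIC))
E
```

```text
[-0.2 -1.1  0.2] [579.75477352  38.68916934  96.26188535]
grip [([578.1, 33.9, 116.7], 0.71)]
plate [([580.4, 1.0, 115.5], 0.74)]
bar [([582.4, 50.6, 117.9], 0.51)]
tooth []
```

View pics/side5.png

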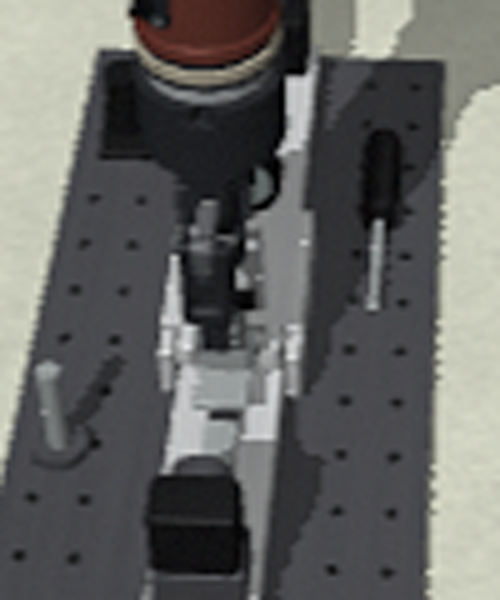

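The tooth shows at (225,412), down at the notch line. I'll feel the wall gently to confirm.

Emit:
{"api": "send_rows", "payload": {"motion": [0.07,0,0.0005,0,0]}}

```text
clock: 11.95
position: [579.7, 38.8, 96.3]
tool_rot: [-0.058, -3.141, 0.001]
force: [0.4, -1.5, -0.7]
grip_width: 69.9
grip_force: 1.0
```

Emit:
{"api": "send_rows", "payload": {"motion": [0.07,0,0.0005,0,0]}}

```text
clock: 12.05
position: [579.8, 39.3, 96.3]
tool_rot: [-0.058, -3.141, 0.001]
force: [-0.6, -2.5, -0.5]
grip_width: 70.0
grip_force: 1.2
```

Emit:
{"api": "send_rows", "payload": {"motion": [0.07,0,0.0005,0,0]}}

```text
clock: 12.15
position: [579.8, 39.3, 96.3]
tool_rot: [-0.058, -3.141, 0.002]
force: [-0.7, -4.0, -0.7]
grip_width: 70.3
grip_force: 2.4
```

Emit:
{"api": "send_rows", "payload": {"motion": [0.07,0,0.0005,0,0,0.07,0,0.0005,0,0]}}

```text
clock: 12.35
position: [579.8, 39.3, 96.2]
tool_rot: [-0.058, -3.141, 0.005]
force: [0.0, -8.1, -0.8]
grip_width: 69.8
grip_force: 3.9
```

Emit:
{"api": "send_rows", "payload": {"motion": [0.07,0,0.0005,0,0,0.07,0,0.0005,0,0]}}

```text
clock: 12.55
position: [579.7, 39.4, 96.1]
tool_rot: [-0.057, -3.141, 0.008]
force: [-0.0, -9.6, -1.3]
grip_width: 70.0
grip_force: 5.2
```

Emit:
{"api": "send_rows", "payload": {"motion": [0.07,0,0.0005,0,0,0.07,0,0.0005,0,0]}}

```text
clock: 12.75
position: [579.7, 39.4, 96.0]
tool_rot: [-0.057, -3.14, 0.01]
force: [-0.6, -12.6, -1.0]
grip_width: 70.0
grip_force: 6.5
```

Emit:
{"api": "send_rows", "payload": {"motion": [0.07,0,0.0005,0,0,0.07,0,0.0005,0,0]}}

```text
clock: 12.95
position: [579.7, 39.4, 96.0]
tool_rot: [-0.057, -3.14, 0.013]
force: [-0.6, -15.2, -0.9]
grip_width: 69.7
grip_force: 7.8
```

It holds against 15 N, more than the riding drag, so the tooth is home against the notch wall. Backing off and up.

Emit:
{"api": "send_rows", "payload": {"motion": [0.075,0,-0.004,0,0,0.08,0,-0.004,0,0,0.08,0,-0.002,0,0,0.08,0,0,0,0]}}

```text
clock: 13.35
position: [579.7, 34.3, 96.5]
tool_rot: [0.059, 3.141, 0.001]
force: [-0.3, 0.5, -0.1]
grip_width: 79.8
grip_force: 0.0
```

Emit:
{"api": "send_rows", "payload": {"motion": [0.08,0,0,-0.02,0,0.08,0,0,-0.04,0,0.08,0,0,-0.05,0,0.08,0,0,-0.04,0,0.08,0,0,0,0]}}

```text
clock: 13.85
position: [584.4, 34.3, 255.2]
tool_rot: [0.057, 3.125, -0.0]
force: [-0.1, 0.2, 0.9]
grip_width: 79.9
grip_force: 0.0
```

```bash
python3 - <<'E'
from rig import arm
from h import *
import cv2
s=arm.read_state();print(s["position"],s["force"].round(1))
for n in("side","top"):
    p=arm.capture(n);w=cloud(p)
    for q in("grip","plate","bar","tooth","post","holder","driver"):
        print(n,q,[(np.round(d["centre"],1).tolist(),round(d["p"],2)) for d in arm.spot_point(p,q)[:1]])
    if n=="side":
        cv2.imwrite("pics/side6.png",cv2.resize(p["frame"][150:270,250:350][:,:,::-1],None,fx=5,fy=5,interpolation=cv2.INTER_CUBIC))
        x=w.reshape(-1,3);x=x[(abs(x[:,0]-579)<20)&(abs(x[:,1]-30)<50)&(x[:,2]>108)&(x[:,2]<140)]
        for a in range(-10,70,4):
            t=x[(x[:,1]>=a)&(x[:,1]<a+4)]
            if len(t):print(a,len(t),t[:,2].max().round(1))
E
```

```text
[584.43628117  34.34868584 255.22053432] [-0.1  0.2  0.9]
side grip [([579.3, 35.5, 119.1], 0.8)]
side plate [([578.9, 2.0, 115.2], 0.7)]
side bar [([577.9, 51.6, 116.9], 0.81)]
side tooth []
side post [([679.4, 69.5, 15.2], 0.5)]
side holder []
side driver [([493.7, -104.6, 14.3], 0.64)]
2 5 129.3
6 26 132.3
10 62 134.6
14 4 130.8
46 1 122.7
50 14 124.2
54 35 125.1
58 21 122.8
top grip [([577.3, 34.1, 119.2], 0.85)]
top plate [([581.1, 6.7, 119.3], 0.87)]
top bar [([582.0, 54.1, 119.4], 0.56)]
top tooth [([637.1, 488.3, -2.4], 0.7)]
top post [([601.0, -472.8, 2.3], 0.63)]
top holder [([662.6, -198.2, 9.6], 0.64)]
top driver [([494.2, -101.9, 11.6], 0.46)]
```

View pics/side6.png

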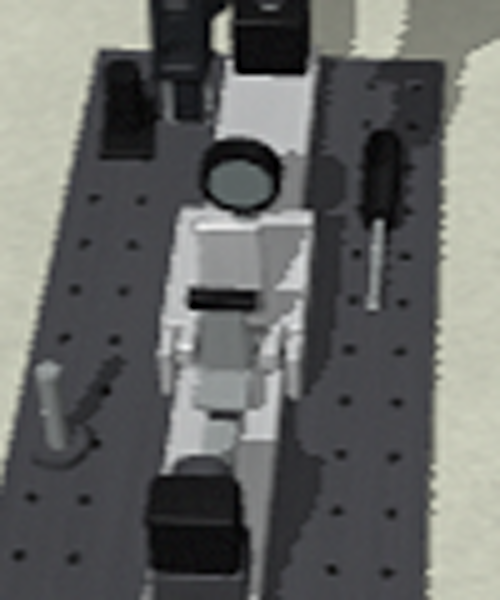

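The picture shows the bar at (222,298) swung fully back from the plate, the lever down and the loose things in place. Plate to bar measures about 45 mm, and let-go should be 46 mm. Handing in.

Emit:
{"api": "send_rows", "payload": {"motion": [0.08,0,0,0,0,0.08,0,0,0,0,0.08,0,0,0,0]}}

```text
clock: 14.95
position: [579.6, 34.0, 246.4]
tool_rot: [0.059, 3.141, 0.0]
force: [-0.3, 0.3, -1.0]
grip_width: 80.1
grip_force: 0.0
```

```bash
python3 -c "
from rig import arm
print(arm.finish_job())"
```

```text
the job is handed in; nothing more can be done
None
```

The job is handed in at about 15 s: by camera the carriage sits in the last notch (about 0.121 m) with the lever fully let go, it held against a 15 N push, the post, holder and driver show no movement, and the arm is clear; no verdict came back.

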